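Clamp a dispenser tap in a quick-release vise

TASK

Clamp the red dispenser tap standing in the small bench vise for a seal change. Squeeze the red quick-release paddle and slide the moving jaw up until it has pushed the tap flush against the fixed jaw, let the paddle go so that the vise locks there, then wind the crank clockwise until the tap is held firmly without crushing its plastic body. Leave the things standing around where they are.

Things in the scene. Friction and masses are not known exactly. Their poses are not given: they have to be found in the camera images.
- vise: Blue bench vise bolted to the counter; base 100 mm (x) by 280 mm (y) by 20 mm. Origin: centre of its underside. Its y axis is the clamping direction, from the crank end to the fixed jaw; z up. The fixed jaw (90 mm wide, top at z 125 mm) has its face at y = +85 mm; before it a ledge 70 mm high (y 35 to 85 mm) carries the tap.
- carriage (a joint): Travel of the blue carriage (80 mm in x, 60 mm in y, top at z 125 mm) along the vise's +y, m: 0 rear stop, 0.105 front stop; about 3 N of drag. A spring pawl locks it both ways in a rack of 8 mm pitch (1 mm of play) unless the paddle is squeezed. Should the pawl rest on top of a tooth, shifting the carriage some mm, also by winding the crank against the work, drops it in.
- post_mid (a point): Centre of the gripping height of the fixed black post on the carriage: 26 mm (x) by 10 mm (y), from z 125 mm to 170 mm of the vise; this point is at z 148 mm. It moves with the carriage.
- trigger_mid (a point): Same for the red quick-release paddle, 30 mm (x) by 10 mm (y), z 130 to 170 mm of the vise. It stands on the crank side of the post, 26 mm from it centre to centre (36 mm over both) and slides straight towards it by up to 12 mm (then 24 mm over both) against a spring of 4 to 8 N. The pawl is clear beyond about 10 mm: squeeze it fully, pinching paddle and post together along the vise's y.
- trigger (a joint): Travel of the red paddle, m: 0 is free with the pawl fully in a notch, 0.012 fully squeezed; after letting go, a value over 0.003 means that the pawl sits on top of a tooth.
- jaw_pad: Black rubber face of the moving jaw, 76 mm wide, 44 mm high. Origin: centre of its front face, at z 100 mm of the vise; axes as the vise's, y pointing to the tap. It is sprung: it gives way about 1 mm for each 16 N. It starts 30 to 95 mm short of the tap, out of the screw's reach.
- crank_axis (a point): Point on the screw's axis (parallel to the vise's y, z 100 mm) in the plane where the knob's middle goes round; it moves with the carriage. Turning the crank clockwise, seen from the crank end along the vise's +y (from up towards the vise's +x, then down), advances the jaw 3.7 mm per radian; it stays where left. It starts within 2 rad of up, either way; 6 rad or more are left.
- crank_knob_mid (a point): Middle of the black crank knob, 18 mm in diameter, 42 mm long, parallel to the vise's y, spinning freely on its pin 36 mm from the screw's axis; the crank arm is at its +y end. While turning it takes about 7.8 N along its circle when free and 1 N more for every 10 N of clamping (readings at rest can be 1 to 2 N lower): 11 to 14 N is firmly held, at 16.5 N (85 N) the tap is crushed.
- tap: Red dispenser tap, 0.2 kg: block 46 (x) by 36 (y) by 44 mm high, clear nozzle to +x (30 mm long), thumb lever on top (85 mm over all). Origin: centre of the block's underside; flush with the fixed jaw it is at y = 67 mm of the vise. It stands loose, a bit short of that and askew. A white seal cap (26 mm wide) on its -y face stands 1 to 6 mm proud, unknown; 12 N of clamping presses it in to 1 mm.
- syrup: Amber syrup bottle, 64 mm in diameter, 170 mm high, bystander. Origin: centre of its underside.
- cup: Yellow cup, 80 mm in diameter, 100 mm high, bystander. Origin: centre of its underside.
- glove_box: Green carton, 100 by 160 by 60 mm high, bystander. Origin: centre of its underside.
- tape: Black tape dispenser, 110 by 45 by 70 mm high, bystander. Origin: centre of its underside.
There are look-alikes about, which are no part of the job. There is more than one size of the tap; the one meant has the size given above.

How it is judged:
On the way, in this order (a step that is already met when the one before it is completed fails the run):
1. the jaw has been slid up to the tap (its face within 18 mm of the tap's block), the tap is within 6 mm of the fixed jaw, and the paddle has been let go (y of tap in the frame of jaw_pad below 0.036 m and y of tap in the frame of vise above 0.061 m and value of joint trigger below 0.009 m and contact force between the fingers and trigger below 0.1 N), for 0.2 s.
2. the screw clamps the tap with more than 25 N (contact force between jaw_pad and tap above 25 N), for 0.2 s.
At the end, for the whole second after the job is handed in: The jaw's rubber face presses on the tap with 25 to 70 N by itself, the paddle is free with the pawl in a notch (under 3 mm of travel), and the tap stands at rest, upright (within 0.06 rad) on the ledge, square in the jaws (within 0.06 rad) and flush with the fixed jaw (within 3.5 mm) (contact force between jaw_pad and tap between 25 and 70 N and value of joint trigger below 0.003 m and linear speed of tap below 0.01 m/s and angle between tap's own z axis and vertical below 0.06 rad and angle between the y axis of tap and the y axis of vise, either way round below 0.06 rad and z of tap in the frame of vise between 0.066 and 0.075 m and y of tap in the frame of vise above 0.0635 m); the robot touches nothing.
It fails at once if the tap is crushed: the jaw presses on it with more than 85 N (contact force between jaw_pad and tap above 85 N).
It fails at once if a bystander (syrup) is shifted by more than 20 mm or tipped (distance of syrup from where it was at the start of the episode above 0.02 m or angle between syrup's own z axis and vertical above 0.3 rad).
It fails at once if a bystander (cup) is shifted by more than 20 mm or tipped (distance of cup from where it was at the start of the episode above 0.02 m or angle between cup's own z axis and vertical above 0.3 rad).
It fails at once if a bystander (glove_box) is shifted by more than 20 mm or tipped (distance of glove_box from where it was at the start of the episode above 0.02 m or angle between glove_box's own z axis and vertical above 0.3 rad).
It fails at once if a bystander (tape) is shifted by more than 20 mm or tipped (distance of tape from where it was at the start of the episode above 0.02 m or angle between tape's own z axis and vertical above 0.3 rad).
It also fails if it takes over 72 s, if anything falls off the work surface, if the arm or the gripper's body presses on something with over 40 N, if the wrist force passes 120 N, or if a joint passes its speed limit or range.

ROBOT

A 6-joint arm with a two-finger parallel gripper is mounted at the origin on the work surface. World frame = base frame: x ahead of the robot, y to its left, z up, the work surface at z = 0. Lengths are in m, angles in rad, forces in N, time in s.
With the tool pointing down it reaches from about 0.225 to 0.725 m from the base axis. Payload 3.1 kg.
Tool frame: the origin (TCP) lies midway between the tips of the shut fingers; the grasp point (between the pads) lies 19 mm behind it; y points along the fingers, x is the direction in which the jaws open and shut, and the axes are right-handed (so a half turn about y gives the same grasp; the last joint's range is limited). The gripper opens to 85 mm and grips with 20 to 120 N. Pads are 22 mm wide; open, the fingers measure 114 mm over their backs; the gripper's body (76 mm by 85 mm) begins 54 mm behind the grasp point. The pads swing forward as they close: fully open they stand 13 mm farther back than shut.
Start: joints at [1.203, 0.048, 0.099, 1.622, 0, 1.443], TCP at [0.125, 0.51, 0.231] pointing down, gripper open.
Joint ranges: [-2.91, 2.91], [-0.99, 1.94], [-1.21, 1.42], [-2.12, 2.29], [-1.49, 1.47], [-3.14, 3.14]. Speed limits (rad/s): [2.79, 2.79, 3.14, 3.14, 3.14, 3.14].

INTERFACE

Orientations are given as [roll, pitch, yaw] about the fixed x, y, z axes, in that order (R = Rz(yaw) Ry(pitch) Rx(roll)).
In Python, from bench import arm gives the robot as it stands.
- The arm moves only by the tool send_rows, never from a script. Its argument "series" is a list of rows, each an object of numbers: "x", "y", "z": the shift along the tool's x, y, z in mm; "turn": the turn about the tool's y in rad. A call has 1 to 20 rows; each row is the pose to reach, as a shift and turn from the pose commanded when the call began, along the tool's axes at that moment; what a row does not reach only later rows make up. A row lasts 1/10 s, in which the tool goes at most 50 mm and 8.59 degrees, less where a joint would pass 70% of its speed; a pose out of reach is approached as far as the arm can. A call with a gripper value outside its range is refused whole. "grip" is the gripper's target within -1 to 1 (fully open at 1, half-way at 0, shut at -1), set as the call begins (left out, the last holds). The fingers move at their own pace and stop on an object; "force" is the grip in N (left out, the last holds). Time passes only in rows, so rows that repeat a pose let the fingers close. It gives the time, the measured TCP pose, the force and the opening at its end, in the units of the state.
- arm.state(): the state, without advancing time (a new reading comes with each control period).
- arm.snapshot(name): name is "scene" or "side" or "wrist"; returns the picture (420x560x3 uint8, red, green, blue); there is no depth.
- arm.camera_info(name): a dict with "mtx" (3x3 intrinsics, pixels), "rvec" (rotation vector, rad) and "tvec" (3), from world to camera coordinates, as OpenCV has them. Camera axes: x right, y down, z forward; pixel columns grow to the right and rows downward; lengths in m; the calibration is good to about 2 mm. A picture is of the moment at which its call begins: read the wrist's pose just before it. camera_info takes no time and is no camera call; for the wrist camera it gives the pose at the moment of the call.
- arm.job_done(): hands the job in, once; it reports no verdict.
The state is a dict: "t": time; "joints": joint angles; "joint_vel": joint speeds; "joint_torque": joint torques, N m; "eef_pos": TCP position; "tool_rot": TCP orientation; "wrist_force": force on the tool from outside, world axes, zero at the start; "wrist_torque": the same for the moment, N m; "gripper_width": finger opening in m.
Only numpy, scipy, OpenCV 4.12 (cv2) and the standard library are available. Lean on these libraries where they do the work, as an engineer would, in place of code of your own. Each camera call takes 0.05 s, during which the arm holds its last target. There are 200 camera calls.

## Working session

There is one attempt and no reset: what is moved stays moved. The work goes in short steps, Python scripts to look and compute and a tool call to move; the robot and the scene stay as the last step left them, time stands still between calls to the robot, and variables do not carry over. Pictures are saved under pics/ and viewed, about 8 in all and at most 12, crops included, and the job is handed in when it is done.

Besides the shell and the picture viewer there is one more tool, called after "Call:" in YAML: its name, and indented under it one key for each argument. send_rows: Moves the arm, as the interface text tells. Its arguments: {"type":"object","properties":{"series":{"type":"array","items":{"type":"object","properties":{"x":{"type":"number"},"y":{"type":"number"},"z":{"type":"number"},"turn":{"type":"number"}}}},"grip":{"type":"number"},"force":{"type":"number"}},"required":["series"]}

```bash
mkdir -p pics; cat > h.py <<'E'
import numpy as np,cv2
from bench import arm
def cam(n):
    c=arm.camera_info(n);return np.array(c['mtx'],float),np.array(c['rvec'],float).ravel(),np.array(c['tvec'],float).ravel()
def shot(n,name,crop=None,scale=1):
    c=cam(n);im=np.array(arm.snapshot(n))[:,:,::-1]
    if name:
        cv2.imwrite('pics/raw_'+name+'.png',im)
    return im,c
def ray(c,uv):
    K,r,t=c;R=cv2.Rodrigues(r)[0];d=R.T@np.linalg.inv(K)@np.array([uv[0],uv[1],1.]);return -R.T@t,d/np.linalg.norm(d)
def atz(c,uv,z):
    o,d=ray(c,uv);return o+d*(z-o[2])/d[2]
def tri(obs):
    A=np.zeros((3,3));b=np.zeros(3)
    for c,uv in obs:
        o,d=ray(c,uv);P=np.eye(3)-np.outer(d,d);A+=P;b+=P@o
    p=np.linalg.solve(A,b);return p,[np.linalg.norm((np.eye(3)-np.outer(ray(c,uv)[1],ray(c,uv)[1]))@(p-ray(c,uv)[0])) for c,uv in obs]
def proj(c,p):
    return cv2.projectPoints(np.array(p,float).reshape(-1,1,3),c[1],c[2],c[0],None)[0].reshape(-1,2)
E
python3 - <<'E'
from h import *
s=arm.state();print({k:np.round(v,3).tolist() for k,v in s.items()})
a,_=shot('scene','a');b,_=shot('side','b');w,_=shot('wrist','w')
cv2.imwrite('pics/v1.png',cv2.resize(a,(800,600),interpolation=cv2.INTER_CUBIC))
cv2.imwrite('pics/v2.png',cv2.resize(b,(800,600),interpolation=cv2.INTER_CUBIC))
for n in('scene','side','wrist'):
    c=cam(n);print(n,np.round(ray(c,(280,210)),3).tolist())
E
```

```text
{'t': 0.0, 'joints': [1.203, 0.049, 0.098, 1.622, 0.0, 1.443], 'joint_vel': [0.0, 0.001, 0.0, 0.0, 0.001, 0.001], 'joint_torque': [0.0, -33.878, 32.002, 0.02, -0.0, 0.0], 'eef_pos': [0.124, 0.509, 0.23], 'tool_rot': [-1.57, 0.002, 1.331], 'wrist_force': [-0.065, 0.43, 0.051], 'wrist_torque': [0.015, -0.034, -0.061], 'gripper_width': 0.085}
scene [[1.088, -0.387, 1.139], [-0.421, 0.275, -0.864]]
side [[0.162, 0.48, 0.861], [0.43, -0.483, -0.763]]
wrist [[0.052, 0.528, 0.374], [0.284, -0.08, -0.956]]
```

View pics/v1.png

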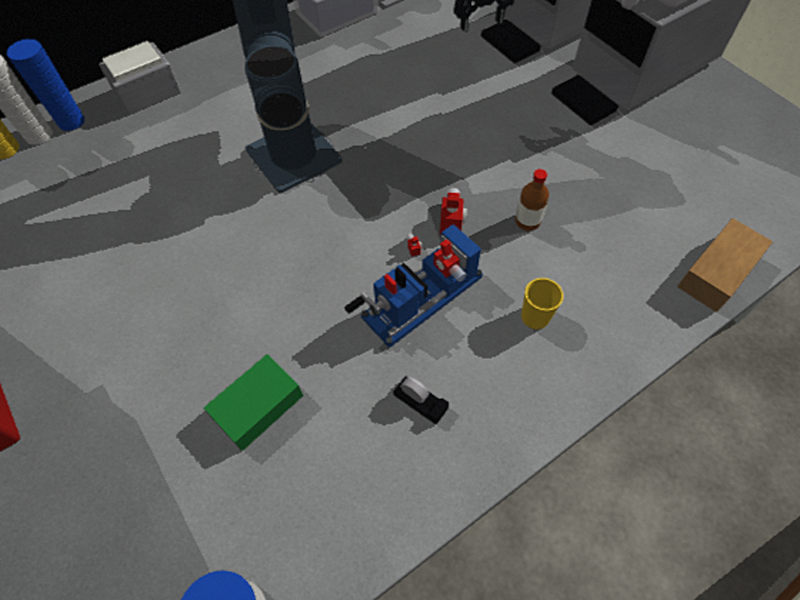

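View pics/v2.png

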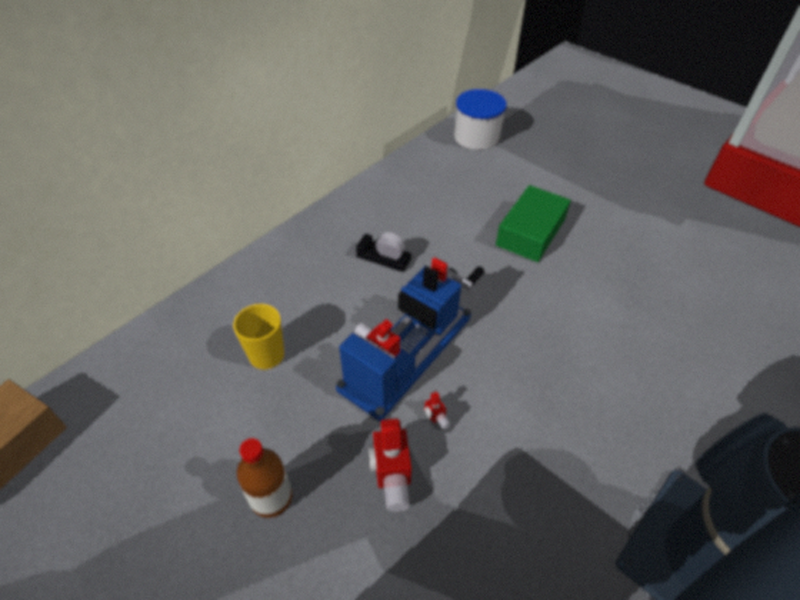

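Look-alikes in v1: taps are in the vise (447,258), a larger one standing (453,210) and a tiny one (413,244); the red paddle is at (391,283) with the black post (402,276) beside it, and the crank knob at (354,304). By description, the tap in the vise and the carriage's paddle are the ones. I'll check in a close crop.

```bash
python3 - <<'E'
from h import *
a=cv2.imread('pics/raw_a.png')[150:250,235:345];b=cv2.imread('pics/raw_b.png')[175:295,230:345]
f=lambda i,s:cv2.resize(i,None,fx=s,fy=s,interpolation=cv2.INTER_CUBIC)
A=f(a,5);B=f(b,5) 
o=np.zeros((600,1125,3),np.uint8);o[:500,:550]=A;o[:600,550:]=B
cv2.imwrite('pics/v3.png',cv2.resize(o,(800,427),interpolation=cv2.INTER_AREA))
E
```

```text
(no output)
```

View pics/v3.png

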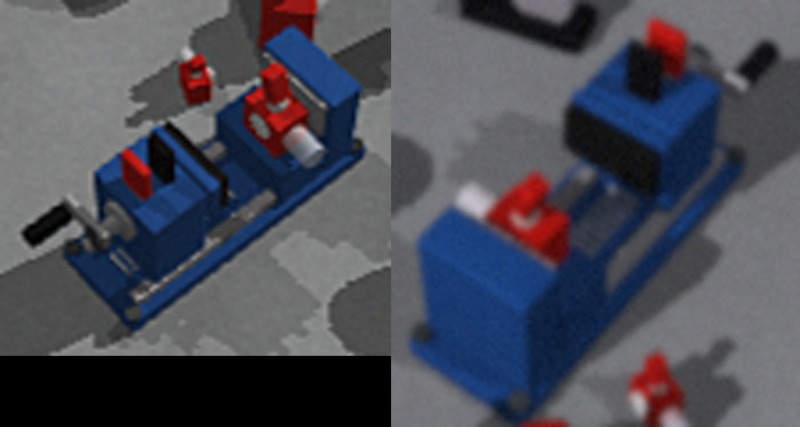

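```bash
cat > fit.py <<'E'
from h import *
from scipy.optimize import least_squares
L=lambda u,v:(235+u/3.556,150+v/3.556)
Rr=lambda u,v:(230+(u-391)/3.556,175+v/3.556)
cs,cd=cam('scene'),cam('side')
obs=[(cs,L(266,50),(-45,85,125)),(cs,L(333,106),(45,85,125)),(cs,L(362,155),(50,140,10)),(cs,L(128,326),(50,-140,10)),(cs,L(65,250),(-50,-140,10)),
(cd,Rr(410,347),(50,140,10)),(cd,Rr(520,415),(-50,140,10)),(cd,Rr(743,157),(-50,-140,10)),(cd,Rr(455,212),(45,85,125)),(cd,Rr(558,268),(-45,85,125))]
def T(p,q):
    c,s=np.cos(p[2]),np.sin(p[2]);q=np.array(q)/1000;return np.array([p[0]+c*q[0]-s*q[1],p[1]+s*q[0]+c*q[1],q[2]])
f=lambda p:np.concatenate([proj(c,T(p,q))[0]-uv for c,uv,q in obs])
r=least_squares(f,[.4,0,1.5],loss='soft_l1')
r2=[least_squares(f,[.4,0,y0],loss='soft_l1') for y0 in(0,1.5,3,-1.5)];r=min(r2,key=lambda r:r.cost)
p=r.x
def inv(p,w):
    c,s=np.cos(p[2]),np.sin(p[2]);d=np.array(w)-[p[0],p[1],0];return np.array([c*d[0]+s*d[1],-s*d[0]+c*d[1],d[2]])*1000
if __name__=='__main__':
    print(p.round(4));print(r.fun.reshape(-1,2).round(1).tolist())
    for n,a,b in [('posttop',(161,132),(646,47)),('padtop',(134,154),(666,27)),('knob',(47,223),(760,60)),('carr+x-',(0,0),None),('tapnoz',(312,149),(462,193)),('levertop',(275,72),(541,180))]:
        if b:
            w,e=tri([(cs,L(*a)),(cd,Rr(*b))]);print(n,w.round(4),inv(p,w).round(1),np.round(e,4))
    for n,q in [('syrup',(530*.7,222*.7)),('cup',(538*.7,322*.7)),('box',(255*.7,410*.7)),('tape',(420*.7,405*.7)),('bigtap',(453*.7,228*.7)),('smalltap',(413*.7,252*.7))]:
        w=atz(cs,q,0.0);print(n,w.round(3),inv(p,w).round(0))
E
python3 fit.py
```

```text
[0.5548 0.022  0.093 ]
[[-2.6, -2.0], [-1.3, 0.3], [0.8, -1.8], [1.4, 0.4], [-1.1, 0.2], [-1.4, -0.7], [-0.4, 2.2], [0.1, 1.1], [-0.8, -4.2], [1.3, -0.6]]
posttop [ 0.5566 -0.0379  0.1755] [ -3.8 -59.8 175.5] [0.0011 0.0011]
padtop [ 0.56   -0.0651  0.1717] [ -2.9 -87.3 171.7] [0.0001 0.0001]
knob [ 0.5316 -0.1401  0.0992] [ -38.1 -159.3   99.2] [0.0032 0.0032]
tapnoz [0.6046 0.0882 0.0962] [55.8 61.2 96.2] [0.0019 0.0019]
levertop [0.5473 0.0803 0.1517] [ -2.   58.7 151.7] [0.0048 0.0048]
syrup [0.537 0.362 0.   ] [ 14. 340.   0.]
cup [0.757 0.191 0.   ] [217. 150.   0.]
box [ 0.573 -0.415  0.   ] [ -22. -437.    0.]
tape [ 0.761 -0.135  0.   ] [ 191. -175.    0.]
bigtap [0.441 0.197 0.   ] [-97. 185.   0.]
smalltap [0.442 0.076 0.   ] [-107.   64.    0.]
```

The crop shows the tap in the vise with its nozzle to +x (312,149 left half), the paddle (134,154), the post (161,132) and the knob at −x (47,223). The fit is consistent: vise at (0.555, 0.022), yaw 0.093. Moving above the paddle for a closer look.

Call:
send_rows:
  series:
    - {"x":-22,"y":-20,"z":-28}
    - {"x":-50,"y":-40,"z":-62,"turn":-0.05}
    - {"x":-80,"y":-40,"z":-100,"turn":-0.1}
    - {"x":-110,"y":-40,"z":-136,"turn":-0.15}
    - {"x":-140,"y":-40,"z":-173,"turn":-0.2}
    - {"x":-170,"y":-40,"z":-210,"turn":-0.25}
    - {"x":-200,"y":-40,"z":-247,"turn":-0.3}
    - {"x":-230,"y":-40,"z":-284,"turn":-0.333}
    - {"x":-260,"y":-40,"z":-321,"turn":-0.333}
    - {"x":-290,"y":-40,"z":-358,"turn":-0.333}
    - {"x":-320,"y":-40,"z":-395,"turn":-0.333}
    - {"x":-350,"y":-40,"z":-431,"turn":-0.333}
    - {"x":-380,"y":-40,"z":-468,"turn":-0.333}
    - {"x":-410,"y":-40,"z":-505,"turn":-0.333}
    - {"x":-435,"y":-40,"z":-535,"turn":-0.333}
    - {"x":-450,"y":-40,"z":-554,"turn":-0.333}
    - {"x":-450,"y":-40,"z":-554,"turn":-0.333}
    - {"x":-450,"y":-40,"z":-554,"turn":-0.333}
    - {"x":-450,"y":-40,"z":-554,"turn":-0.333}
  grip: 1

```text
invalid input
```

```bash
python3 - <<'E'
from h import *
import pickle
s=arm.state();print(s['t'],np.round(s['eef_pos'],4),np.round(s['tool_rot'],4),np.round(s['wrist_force'],2))
w,c=shot('wrist','w1');pickle.dump(c,open('w1.pkl','wb'))
cv2.imwrite('pics/v4.png',cv2.resize(w,(800,600),interpolation=cv2.INTER_CUBIC))
E
```

```text
0.15 [0.1245 0.5095 0.2304] [-1.5705  0.0019  1.331 ] [-0.66 -0.49  0.04]
```

View pics/v4.png

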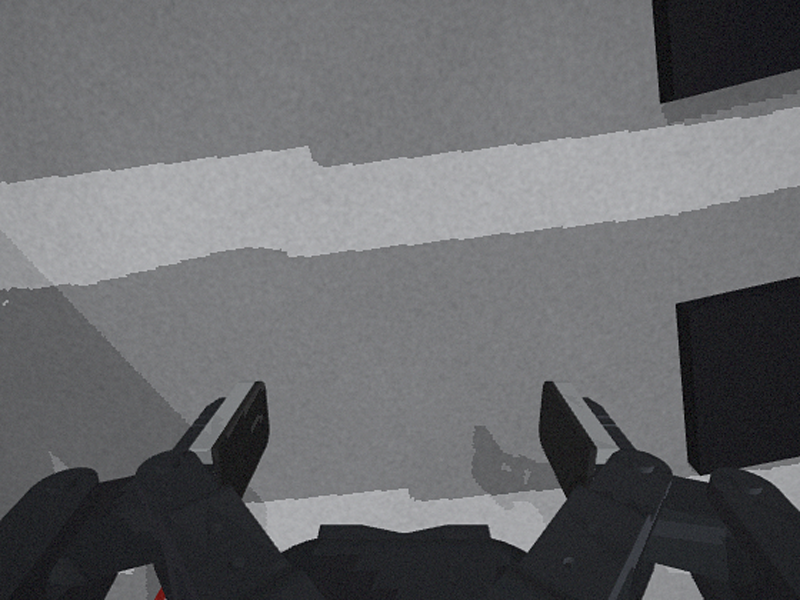

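The move was refused, so this picture shows only bare counter at the start pose. Perhaps every row needs all four keys, so I'll try that.

Call:
send_rows:
  series:
    - {"x":-22,"y":-20,"z":-28,"turn":0}
    - {"x":-50,"y":-40,"z":-62,"turn":-0.05}
    - {"x":-80,"y":-40,"z":-100,"turn":-0.1}
    - {"x":-110,"y":-40,"z":-136,"turn":-0.15}
    - {"x":-140,"y":-40,"z":-173,"turn":-0.2}
    - {"x":-170,"y":-40,"z":-210,"turn":-0.25}
    - {"x":-200,"y":-40,"z":-247,"turn":-0.3}
    - {"x":-230,"y":-40,"z":-284,"turn":-0.333}
    - {"x":-260,"y":-40,"z":-321,"turn":-0.333}
    - {"x":-290,"y":-40,"z":-358,"turn":-0.333}
    - {"x":-320,"y":-40,"z":-395,"turn":-0.333}
    - {"x":-350,"y":-40,"z":-431,"turn":-0.333}
    - {"x":-380,"y":-40,"z":-468,"turn":-0.333}
    - {"x":-410,"y":-40,"z":-505,"turn":-0.333}
    - {"x":-435,"y":-40,"z":-535,"turn":-0.333}
    - {"x":-450,"y":-40,"z":-554,"turn":-0.333}
    - {"x":-450,"y":-40,"z":-554,"turn":-0.333}
    - {"x":-450,"y":-40,"z":-554,"turn":-0.333}
    - {"x":-450,"y":-40,"z":-554,"turn":-0.333}
  grip: 1

```text
t: 2.1
eef_pos: [0.5555, -0.058, 0.2714]
tool_rot: [-1.57, -0.0, 1.665]
wrist_force: [0.8, 0.3, -0.1]
gripper_width: 0.0852
```

```bash
python3 - <<'E'
from h import *
import pickle
w,c=shot('wrist','w1');pickle.dump(c,open('w1.pkl','wb'))
cv2.imwrite('pics/v5.png',cv2.resize(w,(800,600),interpolation=cv2.INTER_CUBIC))
E
```

```text
(no output)
```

View pics/v5.png

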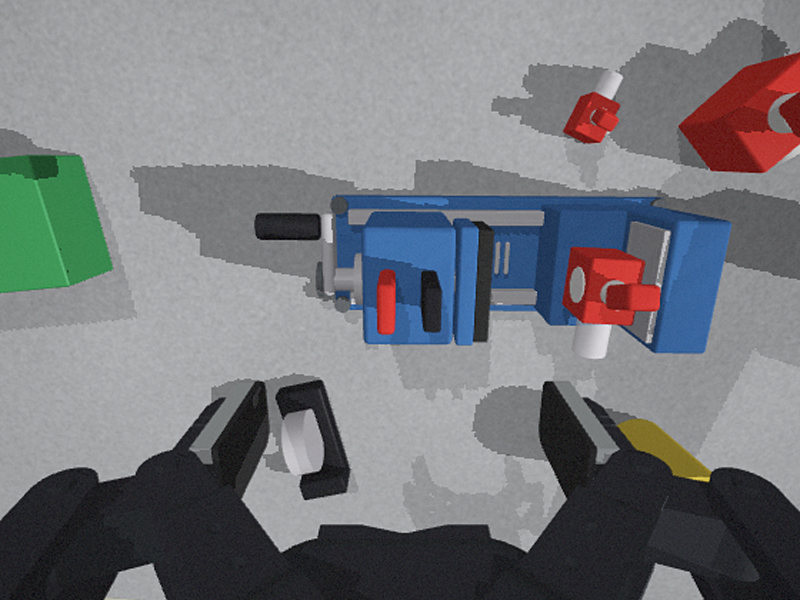

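Wrist view: the paddle is about (387,300), the post (431,300), the knob (288,227), the fixed jaw's face edge (670,207)–(655,350), and the tap is askew around (603,285). Refitting with these points and overlaying the result.

```bash
cat > fit2.py <<'E'
import fit
from fit import *
import pickle
w1=pickle.load(open('w1.pkl','rb'));k=.7
W=[((670,207),(-45,85,125)),((653,350),(45,85,125)),((333,196),(-50,-140,20))]
fit.obs+= [(w1,(u*k,v*k),q) for (u,v),q in W]*2
r=least_squares(fit.f,p,loss='soft_l1');p2=r.x
if __name__=='__main__':
    print(p2.round(4),r.fun.reshape(-1,2).round(1).tolist())
    kn=[tri([(cs,L(47,223)),(cd,Rr(760,60)),(w1,(288*k,227*k))])]
    print('knob',kn[0][0].round(4),inv(p2,kn[0][0]).round(1),np.round(kn[0][1],4))
    im=cv2.imread('pics/raw_w1.png');im=im[120:250,160:340];s=4.4;im=cv2.resize(im,None,fx=s,fy=s,interpolation=cv2.INTER_CUBIC)
    def box(x0,x1,y,h,z,col):
        for zz in z:
            q=[T(p2,(a,y+b,zz)) for a,b in((x0,-h),(x1,-h),(x1,h),(x0,h))]
            pts=((proj(w1,q)-[160,120])*s).astype(int);cv2.polylines(im,[pts],True,col,1)
    box(-15,15,-87,5,(130,170),(0,255,255));box(-13,13,-61,5,(125,170),(255,255,0))
    box(-45,45,85,.5,(125,),(0,255,0));box(-50,50,0,140,(20,),(0,255,0));box(-40,40,-70,30,(125,),(255,0,255))
    cv2.imwrite('pics/v6.png',im)
E
python3 fit2.py
```

```text
[0.5525 0.0234 0.1061] [[-3.0, -2.8], [-1.5, -0.7], [0.5, -2.9], [1.9, -0.1], [-0.9, -0.0], [-0.8, 0.8], [0.7, 3.4], [-0.0, 1.4], [-0.3, -3.0], [2.2, 0.4], [1.7, 4.8], [-1.1, -0.7], [-0.7, 0.2], [1.7, 4.8], [-1.1, -0.7], [-0.7, 0.2]]
knob [ 0.5322 -0.1395  0.0994] [ -37.5 -159.8   99.4] [0.0025 0.004  0.0016]
```

View pics/v6.png

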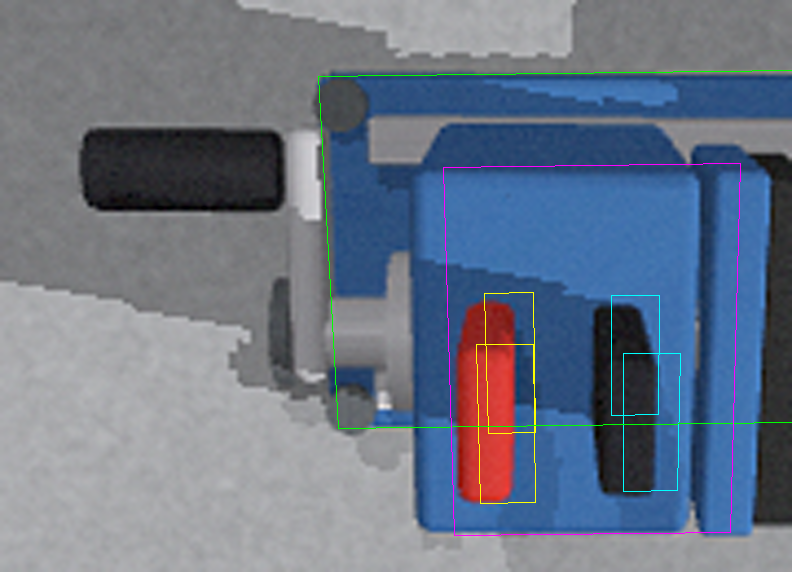

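Overlay: the x of paddle and post match. The carriage parts lie about 5 mm nearer the crank than assumed, so paddle y≈−91 and post y≈−66 mm in the vise frame. Yaw ≈0.09 agrees with the tool. Descend and pinch.

Call:
send_rows:
  series:
    - {"x":8,"y":20,"z":-5,"turn":0}
    - {"x":8,"y":50,"z":-5,"turn":0}
    - {"x":8,"y":80,"z":-5,"turn":0}
    - {"x":8,"y":105,"z":-5,"turn":0}
    - {"x":8,"y":125,"z":-5,"turn":0}
    - {"x":8,"y":134,"z":-5,"turn":0}
    - {"x":8,"y":136,"z":-5,"turn":0}
    - {"x":8,"y":136,"z":-5,"turn":0}
  grip: 1

```text
t: 2.95
eef_pos: [0.5604, -0.0499, 0.1362]
tool_rot: [-1.572, 0.0, 1.665]
wrist_force: [-0.3, 0.2, 0.1]
gripper_width: 0.0853
```

Call:
send_rows:
  series:
    - {"x":0,"y":0,"z":0,"turn":0}
    - {"x":0,"y":0,"z":0,"turn":0}
    - {"x":0,"y":0,"z":0,"turn":0}
    - {"x":0,"y":0,"z":0,"turn":0}
    - {"x":0,"y":0,"z":0,"turn":0}
    - {"x":0,"y":0,"z":0,"turn":0}
    - {"x":0,"y":0,"z":0,"turn":0}
    - {"x":0,"y":0,"z":0,"turn":0}
    - {"x":0,"y":0,"z":0,"turn":0}
    - {"x":0,"y":0,"z":0,"turn":0}
    - {"x":0,"y":0,"z":0,"turn":0}
    - {"x":0,"y":0,"z":0,"turn":0}
  grip: -1
  force: 40

```text
t: 4.15
eef_pos: [0.561, -0.0503, 0.1376]
tool_rot: [-1.574, 0.001, 1.664]
wrist_force: [-1.2, 2.5, 5.9]
gripper_width: 0.0231
```

The opening is 23 mm, so the paddle is fully squeezed. Sliding up, gently at first.

Call:
send_rows:
  series:
    - {"x":2,"y":-1,"z":0,"turn":0}
    - {"x":5,"y":-1,"z":0,"turn":0}
    - {"x":9,"y":-1,"z":0,"turn":0}
    - {"x":13,"y":-1,"z":0,"turn":0}
    - {"x":17,"y":-1,"z":0,"turn":0}
    - {"x":21,"y":-1,"z":0,"turn":0}
    - {"x":25,"y":-1,"z":0,"turn":0}
    - {"x":29,"y":-1,"z":0,"turn":0}
    - {"x":33,"y":-1,"z":0,"turn":0}
    - {"x":37,"y":-1,"z":0,"turn":0}
    - {"x":41,"y":-1,"z":0,"turn":0}
    - {"x":44,"y":-1,"z":0,"turn":0}
    - {"x":46,"y":-1,"z":0,"turn":0}
    - {"x":48,"y":-1,"z":0,"turn":0}
    - {"x":49,"y":-1,"z":0,"turn":0}
    - {"x":50,"y":-1,"z":0,"turn":0}
    - {"x":50,"y":-1,"z":0,"turn":0}

```text
t: 5.85
eef_pos: [0.5566, -0.0007, 0.1376]
tool_rot: [-1.574, 0.002, 1.664]
wrist_force: [0.6, -1.8, 4.7]
gripper_width: 0.023
```

Call:
send_rows:
  series:
    - {"x":1,"y":0,"z":0,"turn":0}
    - {"x":3,"y":0,"z":0,"turn":0}
    - {"x":5,"y":0,"z":0,"turn":0}
    - {"x":7,"y":0,"z":0,"turn":0}
    - {"x":9,"y":0,"z":0,"turn":0}
    - {"x":11,"y":0,"z":0,"turn":0}
    - {"x":12,"y":0,"z":0,"turn":0}
    - {"x":12,"y":0,"z":0,"turn":0}

```text
t: 6.65
eef_pos: [0.5555, 0.0113, 0.1376]
tool_rot: [-1.574, 0.001, 1.664]
wrist_force: [1.0, -2.0, 5.6]
gripper_width: 0.0224
```

Call:
send_rows:
  series:
    - {"x":1,"y":0,"z":0,"turn":0}
    - {"x":2,"y":0,"z":0,"turn":0}
    - {"x":3,"y":0,"z":0,"turn":0}
    - {"x":4,"y":0,"z":0,"turn":0}
    - {"x":4,"y":0,"z":0,"turn":0}

```text
t: 7.15
eef_pos: [0.5552, 0.0152, 0.1376]
tool_rot: [-1.574, 0.002, 1.664]
wrist_force: [0.9, -1.7, 5.5]
gripper_width: 0.0224
```

Call:
send_rows:
  series:
    - {"x":1,"y":0,"z":0,"turn":0}
    - {"x":2,"y":0,"z":0,"turn":0}
    - {"x":3,"y":0,"z":0,"turn":0}
    - {"x":3,"y":0,"z":0,"turn":0}

```text
t: 7.55
eef_pos: [0.555, 0.0177, 0.1376]
tool_rot: [-1.574, 0.003, 1.663]
wrist_force: [1.6, -3.2, 4.8]
gripper_width: 0.0226
```

Call:
send_rows:
  series:
    - {"x":1,"y":0,"z":0,"turn":0}
    - {"x":2,"y":0,"z":0,"turn":0}
    - {"x":3,"y":0,"z":0,"turn":0}
    - {"x":3,"y":0,"z":0,"turn":0}

```text
t: 7.95
eef_pos: [0.5547, 0.0206, 0.1376]
tool_rot: [-1.574, 0.003, 1.663]
wrist_force: [1.5, -3.9, 4.7]
gripper_width: 0.0229
```

Call:
send_rows:
  series:
    - {"x":1,"y":0,"z":0,"turn":0}
    - {"x":2,"y":0,"z":0,"turn":0}
    - {"x":2,"y":0,"z":0,"turn":0}
    - {"x":2,"y":0,"z":0,"turn":0}

```text
t: 8.35
eef_pos: [0.5546, 0.0219, 0.1376]
tool_rot: [-1.574, 0.004, 1.663]
wrist_force: [2.3, -5.8, 4.5]
gripper_width: 0.0229
```

```bash
python3 - <<'E'
from h import *
import pickle
w,c=shot('wrist','w2');pickle.dump(c,open('w2.pkl','wb'))
s,_=shot('scene','s2')
A=cv2.resize(w[:,150:],(500,512));B=cv2.resize(s[150:250,250:350],None,fx=3,fy=3,interpolation=cv2.INTER_CUBIC)
o=np.zeros((512,800,3),np.uint8);o[:,:500]=A;o[:300,500:]=B
cv2.imwrite('pics/v7.png',o)
E
```

```text
(no output)
```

View pics/v7.png

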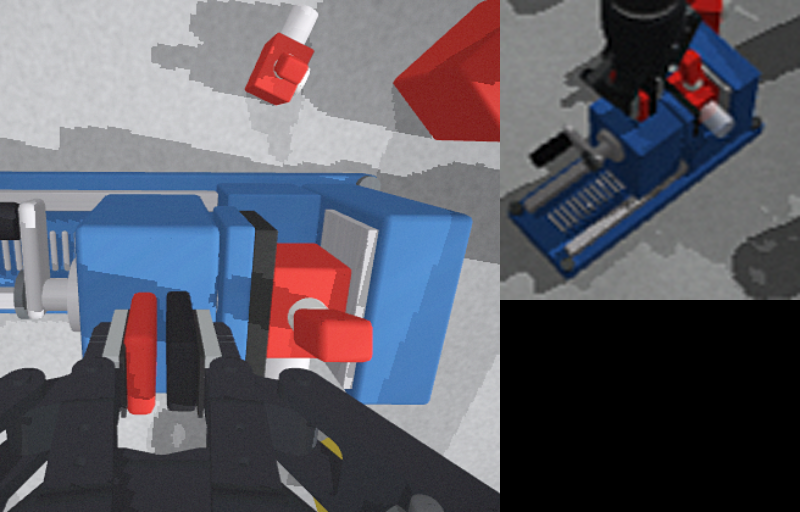

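The jaw is at the tap, which is nearly against the silver fixed face (348,300), and the force is starting to rise. Pushing on to settle it flush and square.

Call:
send_rows:
  series:
    - {"x":1,"y":0,"z":0,"turn":0}
    - {"x":2,"y":0,"z":0,"turn":0}
    - {"x":2,"y":0,"z":0,"turn":0}
    - {"x":2,"y":0,"z":0,"turn":0}

```text
t: 8.85
eef_pos: [0.5546, 0.0223, 0.1376]
tool_rot: [-1.574, 0.007, 1.662]
wrist_force: [1.6, -10.4, 5.8]
gripper_width: 0.0229
```

Call:
send_rows:
  series:
    - {"x":1,"y":0,"z":0,"turn":0}
    - {"x":2,"y":0,"z":0,"turn":0}
    - {"x":2,"y":0,"z":0,"turn":0}
    - {"x":2,"y":0,"z":0,"turn":0}

```text
t: 9.25
eef_pos: [0.5545, 0.0226, 0.1377]
tool_rot: [-1.574, 0.01, 1.661]
wrist_force: [1.5, -13.2, 4.2]
gripper_width: 0.0227
```

Call:
send_rows:
  series:
    - {"x":1,"y":0,"z":0,"turn":0}
    - {"x":2,"y":0,"z":0,"turn":0}
    - {"x":3,"y":0,"z":0,"turn":0}
    - {"x":3,"y":0,"z":0,"turn":0}
    - {"x":3,"y":0,"z":0,"turn":0}

```text
t: 9.75
eef_pos: [0.5545, 0.0231, 0.1376]
tool_rot: [-1.573, 0.015, 1.66]
wrist_force: [2.4, -19.9, 3.5]
gripper_width: 0.0226
```

Call:
send_rows:
  series:
    - {"x":0,"y":0,"z":0,"turn":0}
    - {"x":0,"y":0,"z":0,"turn":0}
    - {"x":0,"y":0,"z":0,"turn":0}
    - {"x":0,"y":0,"z":0,"turn":0}
    - {"x":-5,"y":0,"z":0,"turn":0}
    - {"x":-9,"y":0,"z":0,"turn":0}
    - {"x":-9,"y":0,"z":0,"turn":0}
    - {"x":-9,"y":0,"z":0,"turn":0}
  grip: 0.5

```text
t: 10.55
eef_pos: [0.5535, 0.0214, 0.1364]
tool_rot: [-1.571, -0.0, 1.664]
wrist_force: [-0.6, 0.1, 0.3]
gripper_width: 0.0642
```

Released; the force is zero. Raise, move towards the crank and look.

Call:
send_rows:
  series:
    - {"x":0,"y":-15,"z":0,"turn":0}
    - {"x":0,"y":-45,"z":0,"turn":0}
    - {"x":0,"y":-80,"z":0,"turn":0}
    - {"x":-20,"y":-110,"z":0,"turn":0}
    - {"x":-45,"y":-130,"z":0,"turn":0}
    - {"x":-70,"y":-135,"z":0,"turn":0}
    - {"x":-80,"y":-135,"z":0,"turn":0}
    - {"x":-80,"y":-135,"z":0,"turn":0}
    - {"x":-80,"y":-135,"z":0,"turn":0}
  grip: 1

```text
t: 11.45
eef_pos: [0.5605, -0.0575, 0.2707]
tool_rot: [-1.569, -0.001, 1.664]
wrist_force: [-0.3, -0.5, 0.4]
gripper_width: 0.0852
```

```bash
python3 - <<'E'
from h import *
import pickle
s=arm.state();print(s['t'],np.round(s['eef_pos'],4))
w,c=shot('wrist','w3');pickle.dump(c,open('w3.pkl','wb'))
shot('scene','s3');shot('side','d3')
cv2.imwrite('pics/v8.png',cv2.resize(w,(800,600),interpolation=cv2.INTER_CUBIC))
E
```

```text
11.45 [ 0.5605 -0.0575  0.2707]
```

View pics/v8.png

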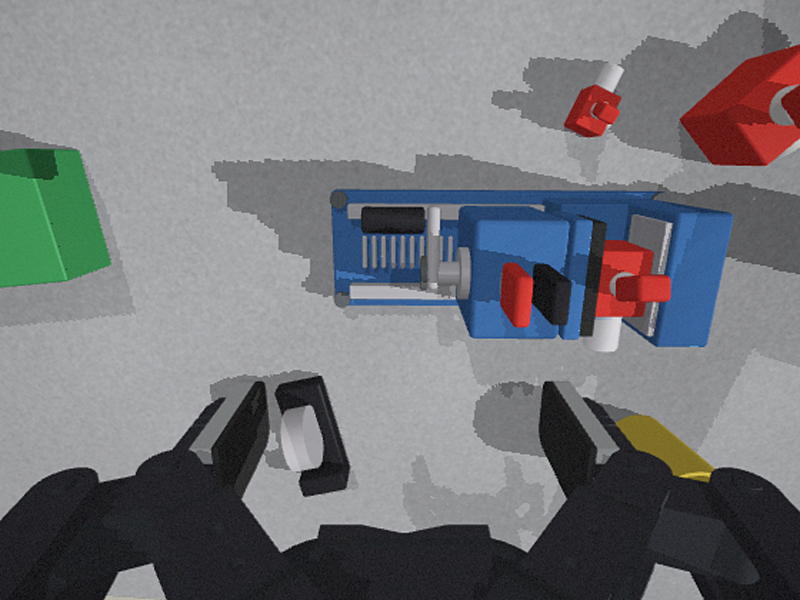

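The tap now looks square against the fixed jaw. The paddle–post gap looks slightly narrower than before, so the pawl may be on a tooth, and winding should drop it in. The knob is at (393,221).

```bash
python3 - <<'E'
from fit2 import *
w3=pickle.load(open('w3.pkl','rb'))
k=.7
print(p2)
# old and new knob in wrist views at z .0994
for c,uv in((w1,(288,227)),(w3,(393,221))):
    for z in(.095,.10,.105):
        w=atz(c,(uv[0]*k,uv[1]*k),z);print(w.round(4),inv(p2,w).round(1))
print('knob ends',[inv(p2,atz(w3,(u*k,221*k),.1)).round(1) for u in(361,425)])
print('bolts',[inv(p2,atz(w3,(u*k,v*k),.024)).round(1) for u,v in((338,199),(341,299))])
print('carr edge x-,x+ at z125',[inv(p2,atz(w3,(u*k,v*k),.125)).round(1) for u,v in((463,208),(467,338),(556,209))])
print('fixed jaw corners',[inv(p2,atz(w3,(u*k,v*k),.125)).round(1) for u,v in((670,200),(652,345),(730,213),(706,346))])
print('paddle/post top',[inv(p2,atz(w3,(u*k,v*k),.170)).round(1) for u,v in((524,324),(563,321))])
print('paddle/post top old',[inv(p2,atz(w1,(u*k,v*k),.170)).round(1) for u,v in((386,331),(434,329))])
# tri
s=cv2.imread('pics/raw_s3.png')[150:250,235:345];d=cv2.imread('pics/raw_d3.png')[175:295,230:345]
o=np.zeros((600,800,3),np.uint8)
o[:400,:440]=cv2.resize(s,None,fx=4,fy=4,interpolation=cv2.INTER_CUBIC);o[:360,440:785]=cv2.resize(d,None,fx=3,fy=3,interpolation=cv2.INTER_CUBIC)
cv2.imwrite('pics/v9.png',o[:400])
E
```

```text
[0.55253445 0.02338333 0.10613532]
[ 0.534  -0.1395  0.095 ] [ -35.6 -160.    95. ]
[ 0.5332 -0.1383  0.1   ] [ -36.3 -158.7  100. ]
[ 0.5324 -0.1371  0.105 ] [ -37.1 -157.5  105. ]
[ 0.528  -0.0675  0.095 ] [-34.1 -87.8  95. ]
[ 0.5273 -0.0675  0.1   ] [-34.7 -87.7 100. ]
[ 0.5267 -0.0674  0.105 ] [-35.4 -87.6 105. ]
knob ends [array([ -35. , -109.2,  100. ]), array([-34.4, -66.2, 100. ])]
bolts [array([ -43.4, -134.3,   24. ]), array([  42.5, -136.4,   24. ])]
carr edge x-,x+ at z125 [array([-45.3, -44.1, 125. ]), array([ 40.2, -39.4, 125. ]), array([-43.9,  12.9, 125. ])]
fixed jaw corners [array([-48.4,  82. , 125. ]), array([ 46.9,  84.6, 125. ]), array([-40.1, 120. , 125. ]), array([ 48.1, 120.8, 125. ])]
paddle/post top [array([ 14.2, -14.2, 170. ]), array([ 12.7,   7.4, 170. ])]
paddle/post top old [array([ 12.7, -91.2, 170. ]), array([ 11.8, -64.3, 170. ])]
```

View pics/v9.png

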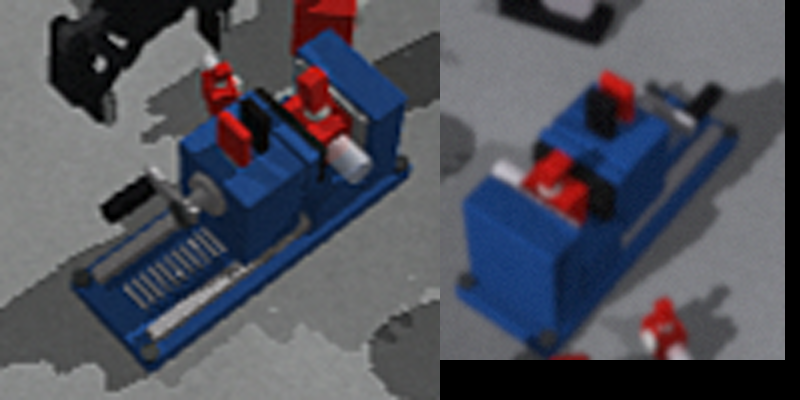

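Triangulation agrees: knob mid at vise (−35, −88, 100), crank ≈ −90° from up. The paddle–post gap is 21.6 mm against 26.9 before, so the pawl sits on a tooth. Turn the tool across the knob and grip it near its outer end.

Call:
send_rows:
  series:
    - {"x":-5,"y":0,"z":10,"turn":0.14}
    - {"x":-10,"y":0,"z":20,"turn":0.28}
    - {"x":-15,"y":0,"z":34,"turn":0.42}
    - {"x":-15,"y":0,"z":34,"turn":0.56}
    - {"x":-15,"y":0,"z":34,"turn":0.7}
    - {"x":-15,"y":0,"z":34,"turn":0.84}
    - {"x":-15,"y":0,"z":34,"turn":0.98}
    - {"x":-15,"y":0,"z":34,"turn":1.12}
    - {"x":-15,"y":10,"z":34,"turn":1.26}
    - {"x":-15,"y":30,"z":34,"turn":1.4}
    - {"x":-15,"y":60,"z":34,"turn":1.54}
    - {"x":-15,"y":90,"z":34,"turn":1.571}
    - {"x":-15,"y":120,"z":34,"turn":1.571}
    - {"x":-15,"y":145,"z":34,"turn":1.571}
    - {"x":-15,"y":165,"z":34,"turn":1.571}
    - {"x":-15,"y":180,"z":34,"turn":1.571}
    - {"x":-15,"y":187,"z":34,"turn":1.571}
    - {"x":-15,"y":189,"z":34,"turn":1.571}
    - {"x":-15,"y":189,"z":34,"turn":1.571}
  grip: 1

```text
t: 13.5
eef_pos: [0.5289, -0.0763, 0.0829]
tool_rot: [-1.571, -0.001, 0.093]
wrist_force: [0.4, -0.1, 0.6]
gripper_width: 0.0853
```

Call:
send_rows:
  series:
    - {"x":0,"y":0,"z":0,"turn":0}
    - {"x":0,"y":0,"z":0,"turn":0}
    - {"x":0,"y":0,"z":0,"turn":0}
    - {"x":0,"y":0,"z":0,"turn":0}
    - {"x":0,"y":0,"z":0,"turn":0}
    - {"x":0,"y":0,"z":0,"turn":0}
    - {"x":0,"y":0,"z":0,"turn":0}
    - {"x":0,"y":0,"z":0,"turn":0}
    - {"x":0,"y":0,"z":0,"turn":0}
    - {"x":0,"y":0,"z":0,"turn":0}
    - {"x":0,"y":0,"z":0,"turn":0}
    - {"x":0,"y":0,"z":0,"turn":0}
  grip: -1
  force: 50

```text
t: 14.7
eef_pos: [0.5279, -0.0767, 0.0825]
tool_rot: [-1.571, 0.001, 0.093]
wrist_force: [-5.4, -1.5, 4.2]
gripper_width: 0.0161
```

Knob gripped. Start winding (tool x = vise +x, y down, knob circle R = 36 mm).

Call:
send_rows:
  series:
    - {"x":0.1,"y":-2.7,"z":0,"turn":0}
    - {"x":0.4,"y":-5.4,"z":0,"turn":0}
    - {"x":0.9,"y":-8,"z":0,"turn":0}
    - {"x":1.6,"y":-10.6,"z":0,"turn":0}
    - {"x":2.5,"y":-13.2,"z":0,"turn":0}
    - {"x":3.6,"y":-15.7,"z":0,"turn":0}
    - {"x":4.9,"y":-18,"z":0,"turn":0}
    - {"x":6.3,"y":-20.3,"z":0,"turn":0}

```text
t: 15.5
eef_pos: [0.5313, -0.0766, 0.1004]
tool_rot: [-1.572, 0.009, 0.092]
wrist_force: [-7.0, -4.7, -8.9]
gripper_width: 0.0164
```

Call:
send_rows:
  series:
    - {"x":1.6,"y":-2.2,"z":0,"turn":0}
    - {"x":3.4,"y":-4.2,"z":0,"turn":0}

```text
t: 15.7
eef_pos: [0.5338, -0.0766, 0.1046]
tool_rot: [-1.572, 0.011, 0.092]
wrist_force: [-9.4, -6.0, -7.2]
gripper_width: 0.0163
```

```bash
python3 - <<'E'
from h import *
s=arm.state();print(s['t'],np.round(s['eef_pos'],4),np.round(s['wrist_force'],2),np.round(s['wrist_torque'],2))
d,_=shot('side','d4');a,_=shot('scene','s4');w,_=shot('wrist','w4')
o=np.zeros((560,800,3),np.uint8)
o[:330,:]=cv2.resize(np.hstack([cv2.resize(a[150:250,245:345],(400,400),interpolation=cv2.INTER_CUBIC)[:330],cv2.resize(d[175:275,260:360],(400,400),interpolation=cv2.INTER_CUBIC)[:330]]),(800,330))
o[330:,:306]=cv2.resize(w,(306,230))
cv2.imwrite('pics/v10.png',o)
E
```

```text
15.7 [ 0.5338 -0.0766  0.1046] [-9.44 -6.04 -7.2 ] [-1.31  1.88  0.07]
```

View pics/v10.png

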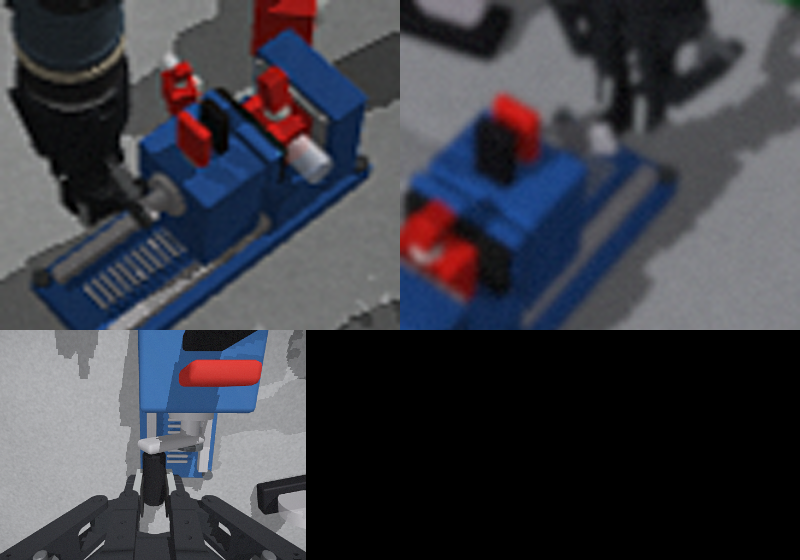

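```bash
cat > gap.py <<'E'
from fit2 import *
def gap(name):
    # wrist view at current pose: red paddle blob and black post above it, at z .17
    c=cam('wrist');w,_=shot('wrist',name)
    hsv=cv2.cvtColor(w,cv2.COLOR_BGR2HSV)
    red=(((hsv[...,0]<8)|(hsv[...,0]>172))&(hsv[...,1]>150)&(hsv[...,2]>60)).astype(np.uint8)
    n,l,st,ce=cv2.connectedComponentsWithStats(red);i=1+np.argmax(st[1:,4]);x,y,ww,h,a=st[i]
    u=int(ce[i][0]);col=w[:,u].astype(int)
    print('red bbox',x,y,ww,h,a)
    rr=[v for v in range(0,y+5) if col[v].max()<45]
    t=np.where(red[:,u])[0]
    print('black rows',rr[:1],rr[-1:],'red rows',t[0],t[-1])
    for v in (rr[-1] if rr else 0,t[0],t[-1]): print(v,inv(p2,atz(c,(u,v),.17)).round(1))
if __name__=='__main__':
    import sys;gap(sys.argv[1]);s=arm.state();print(s['t'],np.round(s['eef_pos'],4),np.round(s['wrist_force'],2))
E
python3 gap.py g1
```

```text
red bbox 327 54 153 50 6830
black rows [0] [37] red rows 54 102
37 [ -1.4  -7.8 170. ]
54 [ -1.1 -11.1 170. ]
102 [ -0.2 -21.1 170. ]
15.9 [ 0.5341 -0.0766  0.1049] [-8.47 -6.73 -6.93]
```

```bash
python3 - <<'E'
from fit2 import *
c=cam('wrist');print('cam',inv(p2,ray(c,(280,210))[0]).round(1))
w=cv2.imread('pics/raw_g1.png');u=403
print('row37 z125',inv(p2,atz(c,(u,37),.125)).round(1))
for v in range(0,150,3): print(v,w[v,u].tolist(),w[v,290].tolist(),end=' | ')
# model: rows for post edge and paddle for free and squeezed
for y in(-2,0,2,4): print(y,proj(c,T(p2,(-1,y,125)))[0].round(0),proj(c,T(p2,(-1,y,170)))[0].round(0))
print([proj(c,T(p2,(-1,y,130)))[0].round(0).tolist() for y in(-11,-21)])
cv2.imwrite('pics/v11.png',cv2.resize(w[:230,240:500],None,fx=3,fy=2.6,interpolation=cv2.INTER_CUBIC))
E
```

```text
cam [-26.7 -22.1 248.1]
row37 z125 [ 13.2   0.5 125. ]
0 [26, 25, 21] [172, 111, 65] | 3 [35, 33, 28] [173, 113, 65] | 6 [13, 15, 12] [171, 111, 66] | 9 [26, 23, 24] [174, 113, 64] | 12 [18, 10, 10] [175, 115, 69] | 15 [19, 20, 19] [174, 114, 64] | 18 [18, 20, 9] [174, 115, 65] | 21 [27, 26, 32] [172, 112, 60] | 24 [15, 4, 11] [174, 115, 65] | 27 [21, 22, 13] [172, 114, 65] | 30 [23, 23, 23] [175, 115, 64] | 33 [33, 33, 33] [175, 114, 65] | 36 [16, 17, 19] [175, 113, 65] | 39 [130, 82, 50] [176, 118, 68] | 42 [126, 82, 49] [174, 114, 66] | 45 [123, 78, 45] [174, 113, 63] | 48 [129, 80, 48] [175, 119, 69] | 51 [176, 115, 68] [175, 117, 68] | 54 [40, 47, 208] [174, 116, 66] | 57 [63, 64, 223] [175, 115, 66] | 60 [60, 67, 222] [173, 115, 63] | 63 [59, 67, 221] [174, 113, 65] | 66 [60, 65, 217] [173, 112, 64] | 69 [63, 70, 217] [172, 112, 60] | 72 [55, 60, 213] [172, 114, 63] | 75 [58, 63, 211] [176, 118, 67] | 78 [52, 59, 207] [174, 116, 65] | 81 [51, 57, 202] [176, 117, 68] | 84 [46, 52, 200] [173, 114, 63] | 87 [50, 53, 195] [177, 118, 70] | 90 [43, 47, 179] [178, 117, 68] | 93 [37, 42, 163] [175, 114, 65] | 96 [41, 44, 150] [175, 116, 65] | 99 [35, 36, 130] [175, 114, 66] | 102 [17, 19, 116] [177, 117, 70] | 105 [175, 111, 59] [176, 116, 69] | 108 [174, 114, 67] [175, 117, 66] | 111 [171, 110, 63] [177, 117, 67] | 114 [174, 114, 66] [177, 115, 65] | 117 [174, 114, 67] [175, 115, 65] | 120 [172, 111, 62] [176, 116, 66] | 123 [171, 112, 59] [176, 113, 66] | 126 [172, 112, 65] [178, 118, 72] | 129 [172, 111, 67] [174, 115, 65] | 132 [173, 114, 66] [176, 119, 71] | 135 [174, 114, 68] [174, 112, 61] | 138 [174, 117, 68] [175, 117, 67] | 141 [173, 114, 65] [177, 116, 69] | 144 [159, 103, 59] [158, 104, 61] | 147 [132, 83, 50] [133, 83, 46] | -2 [361.  46.] [408.   6.]
0 [361.  39.] [409.  -5.]
2 [361.  33.] [410. -16.]
4 [362.  26.] [411. -27.]
[[362.0, 73.0], [361.0, 104.0]]
```

View pics/v11.png

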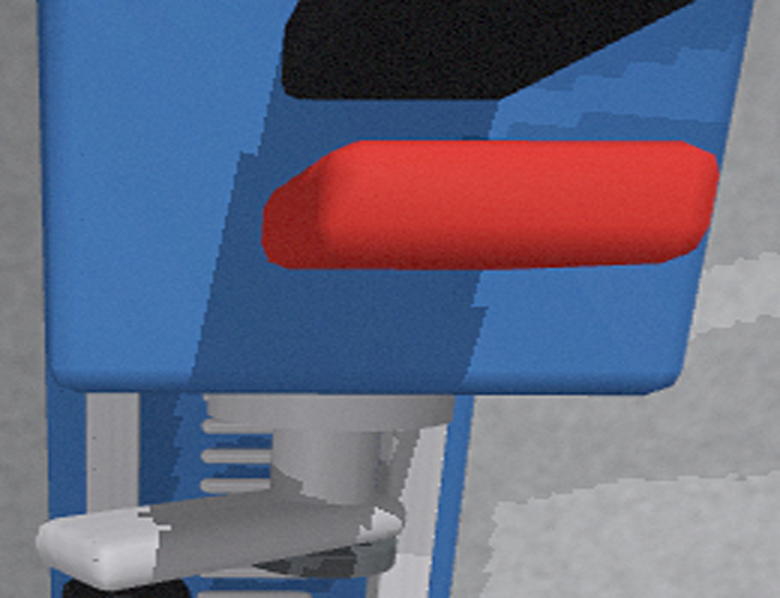

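The pawl is still on a tooth (gap 21.6 mm), and the carriage has crept back about 2 mm as expected. Keep winding and let the tool follow it back.

Call:
send_rows:
  series:
    - {"x":1.9,"y":-1.9,"z":-1,"turn":0}
    - {"x":3.9,"y":-3.7,"z":-2,"turn":0}
    - {"x":6.1,"y":-5.3,"z":-2.5,"turn":0}
    - {"x":8.4,"y":-6.7,"z":-3,"turn":0}
    - {"x":10.8,"y":-8,"z":-3.5,"turn":0}
    - {"x":13.3,"y":-9.1,"z":-4,"turn":0}

```text
t: 16.5
eef_pos: [0.5448, -0.0766, 0.1144]
tool_rot: [-1.566, 0.015, 0.094]
wrist_force: [-16.8, 0.4, 2.1]
gripper_width: 0.0164
```

```bash
python3 gap.py g2; python3 - <<'E'
from fit2 import *
import cv2
c=cam('wrist');w=cv2.imread('pics/raw_g2.png');print([(v,w[v,400].tolist()) for v in range(0,60,4)])
E
```

```text
red bbox 294 57 120 45 5053
black rows [0] [42] red rows 57 101
42 [  0.3  -8.3 170. ]
57 [  0.5 -11.6 170. ]
101 [  1.  -21.9 170. ]
16.55 [ 0.5454 -0.0765  0.1148] [-16.11  -0.12   0.18]
[(0, [36, 31, 30]), (4, [30, 28, 29]), (8, [26, 22, 19]), (12, [25, 27, 29]), (16, [130, 82, 48]), (20, [151, 93, 59]), (24, [150, 95, 53]), (28, [150, 97, 58]), (32, [148, 96, 53]), (36, [166, 107, 60]), (40, [170, 112, 63]), (44, [169, 109, 63]), (48, [153, 98, 55]), (52, [152, 99, 58]), (56, [161, 102, 41])]
```

```bash
python3 - <<'E'
from fit2 import *
c=cam('wrist');w=cv2.imread('pics/raw_g2.png');u=354
print([(v,w[v,u].tolist()) for v in range(34,62,2)])
print(inv(p2,atz(c,(u,42.5),.125)).round(1), inv(p2,atz(c,(u,56.5),.170)).round(1),inv(p2,atz(c,(u,101.5),.170)).round(1))
# carriage rear edge at z125
print([(v,int(w[v,270].sum())) for v in range(100,160,4)])
# same wall-edge analysis in w1/w3 rows through the paddle top
for n in('w1','w3'):
    im=cv2.imread(f'pics/raw_{n}.png');cc=pickle.load(open(n+'.pkl','rb'))
    for v in(220,224,228):
        r=im[v].astype(int)
        red=[u for u in range(230,420) if r[u,2]>120 and r[u,1]<90 and r[u,0]<90]
        red=[u for u in red if u<400]
        blk=[u for u in range(230,400) if r[u].max()<50]
        f=lambda u:inv(p2,atz(cc,(u,v),.17))[1].round(1)
        print(n,v,'red',red[0],red[-1],'blk',blk[0],blk[-1],[f(red[0]),f(red[-1]),f(blk[0]),f(blk[-1])], [u for u in blk if u-1 not in blk])
E
```

```text
[(34, [16, 21, 20]), (36, [20, 18, 20]), (38, [29, 29, 32]), (40, [26, 28, 26]), (42, [16, 15, 23]), (44, [122, 76, 39]), (46, [125, 77, 45]), (48, [122, 78, 45]), (50, [124, 80, 49]), (52, [125, 82, 46]), (54, [126, 80, 47]), (56, [107, 71, 79]), (58, [54, 60, 216]), (60, [58, 63, 223])]
[  9.8  -0.3 125. ] [  1.6 -11.5 170. ] [  2.2 -22.1 170. ]
[(100, 352), (104, 345), (108, 352), (112, 361), (116, 357), (120, 363), (124, 351), (128, 353), (132, 353), (136, 349), (140, 313), (144, 251), (148, 448), (152, 438), (156, 446)]
w1 220 red 264 276 blk 296 339 [np.float64(-95.9), np.float64(-86.4), np.float64(-70.5), np.float64(-36.4)] [296, 301, 306, 332, 336, 339]
w1 224 red 264 276 blk 296 338 [np.float64(-96.0), np.float64(-86.4), np.float64(-70.5), np.float64(-37.1)] [296, 304, 332, 334, 336, 338]
w1 228 red 264 275 blk 296 339 [np.float64(-96.1), np.float64(-87.3), np.float64(-70.5), np.float64(-36.1)] [296, 332, 336, 338]
w3 220 red 359 370 blk 380 396 [np.float64(-20.7), np.float64(-12.0), np.float64(-4.1), np.float64(8.5)] [380, 391]
w3 224 red 359 370 blk 384 394 [np.float64(-20.5), np.float64(-11.8), np.float64(-0.7), np.float64(7.2)] [384, 393]Traceback (most recent call last):
  File "<stdin>", line 16, in <module>
IndexError: list index out of range
```

The carriage has hardly moved (paddle y −16.2 → −16.8) and the pawl is still on a tooth. I'll pull the knob gently backwards along −y to help the carriage shift until the pawl drops in.

Call:
send_rows:
  series:
    - {"x":0,"y":0,"z":-1,"turn":0}
    - {"x":0,"y":0,"z":-2,"turn":0}
    - {"x":0,"y":0,"z":-3,"turn":0}
    - {"x":0,"y":0,"z":-4,"turn":0}
    - {"x":0,"y":0,"z":-4,"turn":0}

```text
t: 17.05
eef_pos: [0.5493, -0.0808, 0.1168]
tool_rot: [-1.568, 0.005, 0.094]
wrist_force: [-9.2, -1.0, 2.8]
gripper_width: 0.0163
```

```bash
python3 gap.py g3
```

```text
red bbox 283 82 112 39 4172
black rows [2] [43] red rows 82 120
43 [  0.8 -12.7 170. ]
82 [  1.1 -21.8 170. ]
120 [  1.5 -31.3 170. ]
17.1 [ 0.5493 -0.0808  0.1168] [-9.88  0.05  2.19]
```

The pawl has dropped: the paddle moved −9.7 mm while the carriage moved −4.2, so the gap is back to about 26 mm. The knob reads ≈8.4 N, i.e. free. Wind on, watching the force.

Call:
send_rows:
  series:
    - {"x":3.4,"y":-2.1,"z":0,"turn":0}
    - {"x":6.9,"y":-3.1,"z":0,"turn":0}
    - {"x":10.5,"y":-3.5,"z":0,"turn":0}
    - {"x":14.1,"y":-3.6,"z":0,"turn":0}

```text
t: 17.5
eef_pos: [0.5641, -0.0796, 0.1203]
tool_rot: [-1.568, 0.004, 0.094]
wrist_force: [-8.4, -1.2, 0.6]
gripper_width: 0.0168
```

Call:
send_rows:
  series:
    - {"x":3.5,"y":0.3,"z":0,"turn":0}
    - {"x":7.1,"y":0.9,"z":0,"turn":0}
    - {"x":10.5,"y":1.9,"z":0,"turn":0}

```text
t: 17.8
eef_pos: [0.5749, -0.0795, 0.1188]
tool_rot: [-1.57, 0.003, 0.093]
wrist_force: [-7.5, -1.4, 1.2]
gripper_width: 0.0164
```

Call:
send_rows:
  series:
    - {"x":3.4,"y":1.4,"z":0,"turn":0}
    - {"x":6.6,"y":3,"z":0,"turn":0}

```text
t: 18.0
eef_pos: [0.5815, -0.0791, 0.1161]
tool_rot: [-1.571, 0.003, 0.093]
wrist_force: [-9.5, -1.1, 2.4]
gripper_width: 0.0162
```

Call:
send_rows:
  series:
    - {"x":3,"y":2,"z":0,"turn":0}
    - {"x":5.8,"y":4.3,"z":0,"turn":0}

```text
t: 18.2
eef_pos: [0.5873, -0.0787, 0.1122]
tool_rot: [-1.571, 0.003, 0.093]
wrist_force: [-10.1, -2.5, 3.4]
gripper_width: 0.0161
```

Call:
send_rows:
  series:
    - {"x":2.5,"y":2.5,"z":0,"turn":0}
    - {"x":2.5,"y":2.5,"z":0,"turn":0}

```text
t: 18.4
eef_pos: [0.5901, -0.0786, 0.1097]
tool_rot: [-1.571, 0.002, 0.093]
wrist_force: [-8.1, -2.7, 2.4]
gripper_width: 0.0159
```

Call:
send_rows:
  series:
    - {"x":2.3,"y":2.8,"z":0,"turn":0}
    - {"x":4.3,"y":5.7,"z":0,"turn":0}

```text
t: 18.6
eef_pos: [0.5942, -0.0784, 0.1047]
tool_rot: [-1.571, 0.003, 0.093]
wrist_force: [-9.0, -3.3, 5.9]
gripper_width: 0.0164
```

Call:
send_rows:
  series:
    - {"x":1.7,"y":3.2,"z":0,"turn":0}

```text
t: 18.7
eef_pos: [0.596, -0.0783, 0.1017]
tool_rot: [-1.572, 0.002, 0.093]
wrist_force: [-10.4, -2.6, 6.6]
gripper_width: 0.0162
```

Call:
send_rows:
  series:
    - {"x":1.4,"y":3.3,"z":0,"turn":0}

```text
t: 18.8
eef_pos: [0.5975, -0.0782, 0.0987]
tool_rot: [-1.572, 0.002, 0.093]
wrist_force: [-10.4, -2.7, 8.3]
gripper_width: 0.0163
```

Call:
send_rows:
  series:
    - {"x":0.3,"y":2.7,"z":0,"turn":0}

```text
t: 18.9
eef_pos: [0.5984, -0.0782, 0.0964]
tool_rot: [-1.572, 0.0, 0.093]
wrist_force: [-9.2, -2.9, 9.7]
gripper_width: 0.0162
```

Call:
send_rows:
  series:
    - {"x":0.3,"y":2.7,"z":0,"turn":0}

```text
t: 19.0
eef_pos: [0.5991, -0.0782, 0.0942]
tool_rot: [-1.572, -0.001, 0.093]
wrist_force: [-9.4, -2.8, 9.7]
gripper_width: 0.0163
```

Call:
send_rows:
  series:
    - {"x":0,"y":2.7,"z":0,"turn":0}

```text
t: 19.1
eef_pos: [0.5997, -0.0782, 0.092]
tool_rot: [-1.572, -0.002, 0.093]
wrist_force: [-8.1, -2.1, 11.7]
gripper_width: 0.0165
```

Call:
send_rows:
  series:
    - {"x":0,"y":0,"z":0,"turn":0}
    - {"x":0,"y":0,"z":0,"turn":0}
    - {"x":0,"y":0,"z":0,"turn":0}

```text
t: 19.4
eef_pos: [0.5997, -0.0782, 0.0918]
tool_rot: [-1.572, -0.002, 0.093]
wrist_force: [-8.2, -2.2, 8.1]
gripper_width: 0.0161
```

```bash
python3 gap.py g4; python3 - <<'E'
from fit2 import *
c=cam('wrist');w=cv2.imread('pics/raw_g4.png');hsv=cv2.cvtColor(w,cv2.COLOR_BGR2HSV)
for u in (150,200,230,260): print(u,[(v,w[v,u].tolist()) for v in range(0,120,10)])
E
```

```text
red bbox 20 73 194 54 9439
black rows [0] [21] red rows 73 126
21 [  7.2 -15.5 170. ]
73 [  5.8 -24.  170. ]
126 [  4.2 -33.5 170. ]
19.45 [ 0.5998 -0.0782  0.0918] [-8.18 -2.54  8.2 ]
150 [(0, [14, 17, 15]), (10, [37, 33, 34]), (20, [32, 22, 25]), (30, [127, 81, 47]), (40, [128, 82, 50]), (50, [128, 80, 48]), (60, [130, 83, 49]), (70, [129, 82, 46]), (80, [65, 71, 230]), (90, [59, 66, 224]), (100, [58, 65, 218]), (110, [55, 62, 211])]
200 [(0, [27, 19, 25]), (10, [23, 22, 19]), (20, [30, 33, 32]), (30, [134, 82, 46]), (40, [130, 79, 49]), (50, [127, 81, 44]), (60, [125, 79, 40]), (70, [106, 69, 43]), (80, [105, 65, 42]), (90, [41, 48, 171]), (100, [35, 38, 141]), (110, [31, 33, 125])]
230 [(0, [157, 99, 56]), (10, [155, 96, 52]), (20, [179, 115, 68]), (30, [177, 115, 66]), (40, [179, 118, 68]), (50, [179, 116, 68]), (60, [158, 103, 60]), (70, [159, 103, 58]), (80, [157, 101, 53]), (90, [157, 102, 57]), (100, [157, 103, 57]), (110, [159, 102, 55])]
260 [(0, [158, 100, 56]), (10, [158, 99, 57]), (20, [175, 110, 61]), (30, [179, 117, 69]), (40, [176, 117, 66]), (50, [178, 116, 66]), (60, [161, 102, 60]), (70, [158, 101, 57]), (80, [162, 103, 62]), (90, [161, 105, 63]), (100, [161, 104, 62]), (110, [180, 118, 69])]
```

Moving force ≈12.5–13.5 N, ≈11–12 N corrected at rest, so clamp is ≈40–50 N. Let go, rise, and check from above.

Call:
send_rows:
  series:
    - {"x":0,"y":0,"z":0,"turn":0}
    - {"x":0,"y":0,"z":0,"turn":0}
    - {"x":0,"y":0,"z":0,"turn":0}
    - {"x":0,"y":0,"z":0,"turn":0}
    - {"x":0,"y":0,"z":0,"turn":0}
    - {"x":0,"y":-15,"z":0,"turn":0}
    - {"x":0,"y":-40,"z":0,"turn":0}
    - {"x":0,"y":-80,"z":0,"turn":0}
    - {"x":0,"y":-120,"z":0,"turn":0}
    - {"x":0,"y":-150,"z":0,"turn":0}
    - {"x":0,"y":-170,"z":0,"turn":0}
    - {"x":0,"y":-178,"z":0,"turn":0}
    - {"x":0,"y":-178,"z":0,"turn":0}
  grip: 1

```text
t: 20.75
eef_pos: [0.6002, -0.0779, 0.2677]
tool_rot: [-1.572, -0.004, 0.093]
wrist_force: [0.5, 0.4, -0.8]
gripper_width: 0.0857
```

Call:
send_rows:
  series:
    - {"x":-5,"y":0,"z":10,"turn":-0.14}
    - {"x":-10,"y":0,"z":20,"turn":-0.28}
    - {"x":-20,"y":0,"z":30,"turn":-0.42}
    - {"x":-30,"y":0,"z":40,"turn":-0.56}
    - {"x":-40,"y":0,"z":50,"turn":-0.7}
    - {"x":-40,"y":0,"z":50,"turn":-0.84}
    - {"x":-40,"y":0,"z":50,"turn":-0.98}
    - {"x":-40,"y":0,"z":50,"turn":-1.12}
    - {"x":-40,"y":0,"z":50,"turn":-1.26}
    - {"x":-40,"y":0,"z":50,"turn":-1.4}
    - {"x":-40,"y":0,"z":50,"turn":-1.54}
    - {"x":-40,"y":0,"z":50,"turn":-1.571}
    - {"x":-40,"y":0,"z":50,"turn":-1.571}
    - {"x":-40,"y":0,"z":50,"turn":-1.571}

```text
t: 22.15
eef_pos: [0.5543, -0.0316, 0.264]
tool_rot: [-1.568, -0.001, 1.663]
wrist_force: [-0.5, -0.1, -0.7]
gripper_width: 0.0851
```

```bash
python3 - <<'E'
from fit2 import *
s=arm.state();print(s['t'],np.round(s['eef_pos'],4),np.round(s['wrist_force'],2))
im,c=shot('wrist','w5')
cv2.imwrite('pics/v12.png',cv2.resize(im[110:270,200:540],(800,376),interpolation=cv2.INTER_CUBIC))
pickle.dump(c,open('w5.pkl','wb'))
E
```

```text
22.15 [ 0.5543 -0.0316  0.264 ] [-0.54 -0.1  -0.68]
```

View pics/v12.png

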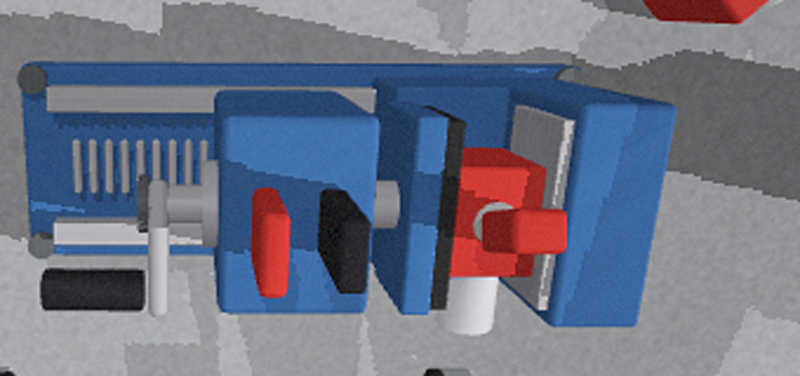

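The view shows the tap square between pad (445) and fixed face (545), the paddle at (275,270) well clear of the post (352,265), and the crank turned to +x. One numeric check of the gap and flushness.

```bash
python3 - <<'E'
from fit2 import *
w5=pickle.load(open('w5.pkl','rb'))
g=lambda u,v,z:inv(p2,atz(w5,(200+u*.425,110+v*.4255),z)).round(1)
print('paddle top edges',g(264,275,.17),g(288,275,.17),'post',g(340,270,.17),g(366,270,.17))
print('tap block top -x back corner',g(544,166,.114),'bottom front',g(534,275,.114),'pad top edge',g(463,122,.122),g(447,305,.122),'fixed top',g(574,120,.125),g(548,308,.125))
E
```

```text
paddle top edges [  7.9 -31.9 170. ] [  8. -24. 170.] post [  6.5  -7.  170. ] [  6.6   1.6 170. ]
tap block top -x back corner [-15.3  81.7 114. ] bottom front [ 29.9  83.  114. ] pad top edge [-34.2  45.9 122. ] [ 39.3  45.9 122. ] fixed top [-34.8  85.7 125. ] [ 39.9  85.  125. ]
```

```bash
python3 -c "
from bench import arm
print(arm.job_done())"
```

```text
the job is handed in; nothing more can be done
None
```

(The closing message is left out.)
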